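Pack the jewellery tower and close it with its upper tier

TASK

Pack the bottom tier of the bamboo jewellery tower: lay the dark brown wooden bracelet flat in the blue-lined dish, the pale honey-coloured wooden bracelet flat in the yellow-lined dish, and the amber roll-on bottle on its side in the pink-lined dish. When all three are in, set the loose upper tier on top, both its holes over the two dowels, so that it sits fully down on the end panels. Leave the red-and-white bracelet and the green roll-on where they lie.

Things in the scene. Friction and masses are not known exactly. Their poses are not given: they have to be found in the camera images.
- tower_base: Bottom tier of the tower, fixed: foot board 108 (x) x 310 (y) x 8 mm; at y = +-147 mm end panels 16 mm thick, 108 mm long, tops 45 mm above the chest. From the middle of each panel top a dark dowel, 10 mm thick, rises 26 mm (the last 10 mm tapers to 3 mm). Three lined dishes stand between the panels in a row along y, 92 mm apart. Origin: centre of its underside on the chest top.
- dish_blue: The dish with the blue floor of the bottom tier; its place among the three changes. Fixed, 104 mm (x) x 92 mm (y) outside, 100 x 88 mm inside, rim 2 mm thick, floor 3 mm thick, rim top 10 mm above its underside. Origin: centre of its underside, which is 8 mm above the chest top; axes parallel to the tower base's.
- dish_yellow: The dish with the yellow floor of the bottom tier; its place among the three changes. Fixed, 104 mm (x) x 92 mm (y) outside, 100 x 88 mm inside, rim 2 mm thick, floor 3 mm thick, rim top 10 mm above its underside. Origin: centre of its underside, which is 8 mm above the chest top; axes parallel to the tower base's.
- dish_pink: The dish with the pink floor of the bottom tier; its place among the three changes. Fixed, 104 mm (x) x 92 mm (y) outside, 100 x 88 mm inside, rim 2 mm thick, floor 3 mm thick, rim top 10 mm above its underside. Origin: centre of its underside, which is 8 mm above the chest top; axes parallel to the tower base's.
- upper_tier: Loose upper tier, flat on the chest, about 0.26 kg: bamboo board 108 (x) x 330 (y) x 8 mm with a 14 mm through hole near each end, at x = 0, y = +-147 mm, and 5 mm rails along its long edges. In its middle a dark grip rib along y, 80 mm long, 14 mm thick, top 42 mm above the underside. Origin: centre of the underside; either end may go on either dowel.
- bracelet_dark: Dark brown wooden bracelet, made of 16 touching beads 11.5 mm across on a stiff hoop: rigid, 68.5 mm over all, 45.5 mm clear inside, bead centres on a circle of radius 28.5 mm, 11.5 mm high, about 30 g, lying flat on the chest. Origin: centre of its underside; z up.
- bracelet_pale: Pale honey-coloured wooden bracelet, made of 16 touching beads 11.5 mm across on a stiff hoop: rigid, 68.5 mm over all, 45.5 mm clear inside, bead centres on a circle of radius 28.5 mm, 11.5 mm high, about 30 g, lying flat on the chest. Origin: centre of its underside; z up.
- bracelet_redwhite: Look-alike to be left: bracelet of alternating red and white beads, made of 16 touching beads 11.5 mm across on a stiff hoop: rigid, 68.5 mm over all, 45.5 mm clear inside, bead centres on a circle of radius 28.5 mm, 11.5 mm high, about 30 g, lying flat on the chest. Origin: centre of its underside; z up.
- rollon_amber: Amber glass roll-on bottle with a white cap, lying on its side: a square glass body 24 x 24 mm, 48 mm long, and a round cap 21 mm across, 24 mm long; 72 mm over all, about 50 g. Origin: at its middle, 12 mm above what it lies on; x runs lengthwise to the cap (body from -36 to +12 mm, cap from +12 to +36 mm).
- rollon_green: Look-alike to be left: green glass roll-on bottle with a black cap, lying on its side: a square glass body 24 x 24 mm, 48 mm long, and a round cap 21 mm across, 24 mm long; 72 mm over all, about 50 g. Origin: at its middle, 12 mm above what it lies on; x runs lengthwise to the cap (body from -36 to +12 mm, cap from +12 to +36 mm).
Mind the look-alikes: they are no part of the job. Leave any purple look-alike of the rollon_amber alone.

How it is judged:
By the outcome, as a careful person would: the job done as asked, in the order asked, and still so for the second after the job is handed in, with the robot touching nothing.
It also fails if it takes over 109 s, if anything falls off the work surface, if the arm or the gripper's body presses on something with over 40 N, if the wrist force passes 120 N, or if a joint passes its speed limit or range.

ROBOT

A 6-joint arm with a two-finger parallel gripper is mounted at the origin on the work surface. World frame = base frame: x ahead of the robot, y to its left, z up, the work surface at z = 0. Lengths are in m, angles in rad, forces in N, time in s.
With the tool pointing down it reaches from about 0.275 to 0.825 m from the base axis. Payload 4.9 kg.
Tool frame: the origin (TCP) lies at the very end of the fingers, on their centre line; the grasp point (between the pads) lies behind it (bot.grasp_offset is the z of the grasp point in the tool frame, in m); z points along the fingers, y is the line along which they close (so a half turn about z gives the same grasp; the last joint's range is limited). The gripper opens to 85 mm and grips with 20 to 120 N. Pads are 22 mm wide; open, the fingers measure 114 mm over their backs; the gripper's body (76 mm by 85 mm) begins 54 mm behind the grasp point. The pads swing forward as they close: fully open they stand 13 mm farther back than shut.
Start: joints at [-0.134, 0.326, -0.193, 1.052, 0, 1.437], TCP at [0.55, 0, 0.231] pointing down, gripper open.
Joint ranges: [-2.65, 2.65], [-0.97, 1.79], [-1.3, 1.35], [-1.93, 2.1], [-1.47, 1.37], [-3.14, 3.14]. Speed limits (rad/s): [2.57, 2.57, 3.14, 3.14, 3.14, 3.14].

INTERFACE

Orientations are given as a unit quaternion [w, x, y, z].
In Python, from rig import bot gives the robot as it stands.
- The arm moves only by the tool step_arm, never from a script. Its argument "steps" is a list that holds one entry, the list of rows, each a list of 6 numbers: the shift along the world's x, y, z in fractions of the full range, 1 being 500 mm, then the turn, a rotation vector about the world's x, y, z in parts of the range, where 1.0 means 90 degrees. A call has 1 to 12 rows; each row is the pose to reach, as a shift and turn from the pose commanded when the call began; what a row does not reach only later rows make up. A row lasts 1/10 s, in which the tool goes at most 50 mm and 8.59 degrees, less where a joint would pass 70% of its speed; a pose out of reach is approached as far as the arm can. Shift and turn numbers lie between -1 and 1, and a call with a number outside is refused. A call with a gripper value outside its range is refused whole. "claw" is the closure, from 0 (fully open) to 1 (shut), set as the call begins (left out, the last holds). The fingers move at their own pace and stop on an object; "grip_force" is the grip in N (left out, the last holds). Time passes only in rows, so rows that repeat a pose let the fingers close. It gives the time, the measured TCP pose, the force, the opening and the grip force at its end, in the units of the state.
- bot.get_obs(): the state, without advancing time (a new reading comes with each control period).
- bot.camera(name): name is "scene" or "side" or "wrist"; returns a dict with "frame" (384x512x3 uint8, red, green, blue), "K" (3x3 intrinsics, pixels), "R" (3x3) and "t" (3): a world point X has camera coordinates R X + t. Camera axes: x right, y down, z forward; pixel columns grow to the right and rows downward; lengths in m; the calibration is good to about 2 mm. The wrist camera is an equidistant fisheye: a pixel r from the principal point sees the ray r / f radians off the axis. A picture is of the moment at which its call begins. There is no depth.
- bot.hand_in(): hands the job in; it is judged then, once.
The state is a dict: "t": time; "joint_pos": joint angles; "qd": joint speeds; "effort": joint torques, N m; "eef_pos": TCP position; "tool_rot": TCP orientation; "ft_force": force on the tool from outside, world axes, zero at the start; "torque": the same for the moment, N m; "width": finger opening in m; "gripper_force": force on a finger pad.
Only numpy, scipy, OpenCV 4.12 (cv2) and the standard library are available. Lean on these libraries where they do the work, as an engineer would, in place of code of your own. Each camera call takes 0.05 s, during which the arm holds its last target. There are 200 camera calls.

## Working session

There is one attempt and no reset: what is moved stays moved. The work goes in short steps, Python scripts to look and compute and a tool call to move; the robot and the scene stay as the last step left them, time stands still between calls to the robot, and variables do not carry over. Pictures are saved under pics/ and viewed, at most 14 in all, crops included, and the job is handed in when it is done.

Besides the shell and the picture viewer there is one more tool, called after "Emit:" as a command line: name --argument value ..., lists and objects as JSON in quotes. step_arm: Moves the arm, as the interface text tells. Its arguments: {"type":"object","properties":{"steps":{"type":"array","items":{"type":"array","items":{"type":"array","items":{"type":"number"}}}},"claw":{"type":"number"},"grip_force":{"type":"number"}},"required":["steps"]}

```bash
mkdir -p pics
cat > h.py <<'E'
import numpy as np, cv2
from rig import bot
def save(c,n): cv2.imwrite('pics/'+n,cv2.cvtColor(c['frame'],cv2.COLOR_RGB2BGR))
def ray(c,uv):
    K=np.array(c['K']);R=np.array(c['R']);t=np.array(c['t'])
    x=(uv[0]-K[0,2])/K[0,0];y=(uv[1]-K[1,2])/K[1,1]
    return -R.T@t, R.T@np.array([x,y,1.])
def onz(c,uv,z):
    o,d=ray(c,uv); return o+d*(z-o[2])/d[2]
def proj(c,X):
    p=np.array(c['R'])@np.array(X)+np.array(c['t']); q=np.array(c['K'])@p; return q[:2]/q[2]
E
python3 - <<'E'
from h import *
a=bot.camera('scene');b=bot.camera('side');save(a,'scene0.png');save(b,'side0.png')
import pickle;pickle.dump((a,b),open('c0.pkl','wb'))
for c in(a,b):print(-np.array(c['R']).T@c['t'],np.array(c['R'])[2],c['K'][0][0])
o=bot.get_obs();print(o['t'],o['tool_rot'],bot.grasp_offset,o['width'])
im=np.vstack([a['frame'],b['frame']]);print(im.shape)
E
```

```text
[1.01265876 0.62482772 0.62702344] [-0.49428756 -0.62237281 -0.60690353] 346.42055079224724
[ 0.31577825 -1.07384969  1.01141009] [ 0.14668168  0.75576526 -0.63820322] 470.40890577339644
0.1 [-5.97851810e-04  7.07106403e-01  7.07106748e-01 -4.72782440e-04] -0.0187 0.08574266154988293
(768, 512, 3)
```

View pics/scene0.png

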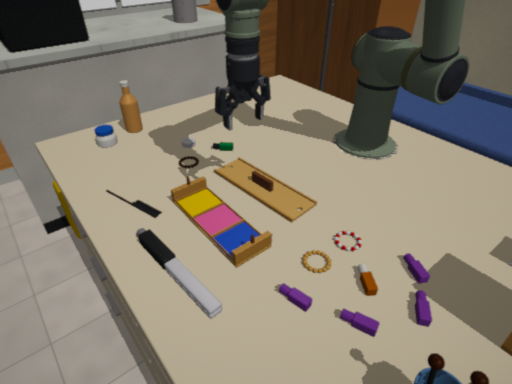

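View pics/side0.png

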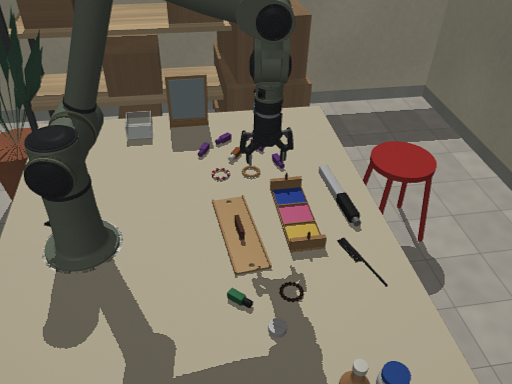

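The scene camera shows the dark bracelet at (189,162), pale at (316,261), red-white at (348,241), and amber roll-on at (368,279), with purple look-alikes around it. It also shows dishes yellow (199,202), pink (217,220) and blue (237,238), and the loose tier at (264,188). The side view agrees: dark (291,292), pale (251,172), amber (236,153).

Run:
```python
from h import *
import pickle;a,b=pickle.load(open('c0.pkl','rb'))
def blobs(c,lo,hi,box,z,name,conv=False):
    hsv=cv2.cvtColor(c['frame'],cv2.COLOR_RGB2HSV)
    m=cv2.inRange(hsv,lo,hi);k=np.zeros_like(m);x0,y0,x1,y1=box;k[y0:y1,x0:x1]=m[y0:y1,x0:x1]
    p=cv2.findNonZero(k)
    if p is None: print(name,'none');return
    p=p[:,0,:]
    P=np.array([onz(c,q,z)[:2] for q in p.astype(float)])*1000
    h=P.astype(np.float32)
    (cx,cy),(w,hh),ang=cv2.minAreaRect(h); mc,mr=cv2.minEnclosingCircle(h)
    print(name,len(p),'mean',P.mean(0).round(1),'rect',np.round([cx,cy,w,hh,ang],1),'circ',np.round([*mc,mr],1))
for c,n,B in((a,'scene',dict(blue=(205,215,270,262),pink=(185,200,245,240),yel=(172,180,225,220),dark=(176,153,203,170),pale=(298,245,335,276),amb=(354,260,382,297))),
           (b,'side',dict(blue=(265,180,315,210),pink=(270,200,320,228),yel=(275,218,330,243),dark=(275,280,308,304),pale=(238,162,265,182),amb=(226,145,246,162)))):
    blobs(c,(105,150,60),(125,255,255),B['blue'],.011,n+' blue')
    blobs(c,(150,100,80),(175,255,255),B['pink'],.011,n+' pink')
    blobs(c,(22,190,120),(32,255,255),B['yel'],.011,n+' yellow')
    blobs(c,(0,0,0),(180,255,75),B['dark'],.006,n+' dark')
    blobs(c,(8,110,60),(24,255,255),B['pale'],.006,n+' pale')
    blobs(c,(4,170,60),(16,255,255),B['amb'],.012,n+' amber')
s=[cv2.resize(a['frame'][y:y+h,x:x+w],(400,300),interpolation=cv2.INTER_CUBIC) for x,y,w,h in((160,140,160,120),(295,225,80,60+12))]
s+=[cv2.resize(b['frame'][y:y+h,x:x+w],(400,300),interpolation=cv2.INTER_CUBIC) for x,y,w,h in((200,170,160,120),(200,130,80,60))]
im=np.vstack([np.hstack(s[:2]),np.hstack(s[2:])]);cv2.imwrite('pics/crops.png',im[:,:,::-1])
```

```text
scene blue 637 mean [661.5 109.1] rect [6.589e+02 1.120e+02 9.350e+01 6.700e+01 5.000e-01] circ [659.4 112.7  56.6]
scene pink 751 mean [661.6  25.3] rect [6.601e+02 2.430e+01 9.660e+01 8.120e+01 1.000e-01] circ [660.2  23.7  61.2]
scene yellow 675 mean [662.8 -67.1] rect [ 6.610e+02 -6.780e+01  1.006e+02  8.580e+01  2.000e-01] circ [661.7 -67.6  62.4]
scene dark 110 mean [ 575.  -275.2] rect [ 575.  -277.7   68.2   63.1   51.8] circ [ 574.7 -276.2   36.2]
scene pale 262 mean [558.7 288.3] rect [558.7 287.7  67.1  65.6   1.6] circ [558.3 286.6  35. ]
scene amber 243 mean [519.8 405.5] rect [520.2 403.9  58.3  28.8  55.8] circ [520.6 403.   31.3]
side blue 393 mean [663.6 120.5] rect [664.  121.4  75.3  94.3  90. ] circ [664.4 120.2  58.2]
side pink 474 mean [663.7  28.6] rect [6.641e+02 2.930e+01 9.560e+01 7.830e+01 3.000e-01] circ [663.3  30.2  59.5]
side yellow none
side dark 226 mean [ 576.  -279.7] rect [ 576.7 -279.2   65.7   66.3   81.1] circ [ 577.3 -279.7   35.3]
side pale 74 mean [556.9 284.5] rect [557.1 284.3  61.3  58.4  81.8] circ [556.5 285.5  33.6]
side amber 20 mean [524. 416.] rect [523.6 413.6  45.4  18.8  58.1] circ [522.4 414.4  24. ]
```

View pics/crops.png

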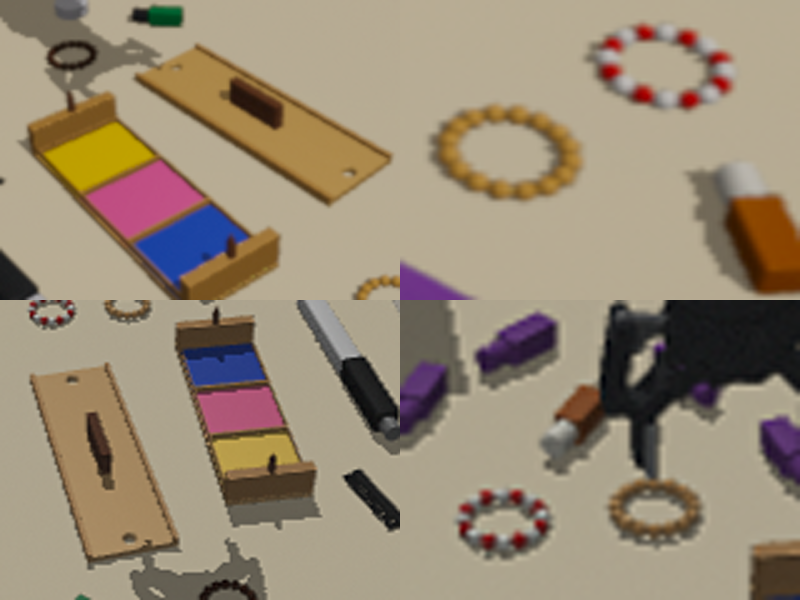

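Candidates for the amber roll-on: the orange-brown bottle with a white cap at scene (368,279), against four purple bottles with purple caps. Only (368,279) fits. For the pale bracelet, (316,261) is honey-coloured and (348,241) is red and white. The crop confirms both picks.

Run:
```python
from h import *
import pickle;a,b=pickle.load(open('c0.pkl','rb'))
r=lambda c,u,z:(onz(c,u,z)*1000)[:2].round(1)
print('holes scene',r(a,(230.8,166.8),.008),r(a,(299.6,208.8),.008),'side',r(b,(228.4,201.6),.008),r(b,(251.6,264.8),.008))
print('dowel scene',r(a,(188,177.2),.071),r(a,(252.4,235.2),.071),'side',r(b,(286,173.6),.071),r(b,(309.2,232),.071))
print('amber cap end/body end', r(a,(363,267),.012),r(a,(371,291),.012))
# rib ends scene crop: (232,80)-(282,108) top
print('rib',r(a,(160+231/2.5,140+80/2.5),.042),r(a,(160+282/2.5,140+106/2.5),.042))
hsv=cv2.cvtColor(a['frame'],cv2.COLOR_RGB2HSV);m=cv2.inRange(hsv,(4,170,60),(16,255,255));k=np.zeros_like(m);k[260:297,354:382]=m[260:297,354:382]
print(cv2.minAreaRect(cv2.findNonZero(k)), [r(a,q,.012) for q in cv2.boxPoints(cv2.minAreaRect(cv2.findNonZero(k)))])
```

```text
holes scene [ 485.4 -161.4] [458.3 129. ] side [457.  121.3] [ 486.4 -169.1]
dowel scene [ 663.7 -112.2] [664.1 179.8] side [659.  164.3] [ 662.6 -124.7]
amber cap end/body end [492.7 369.4] [532.8 421.1]
rib [479.9 -54.8] [466.6  23.6]
((368.1896667480469, 283.22412109375), (24.32608985900879, 12.4415864944458), 68.19859313964844) [array([518.5, 375.3]), array([487.4, 383.2]), array([522.9, 432.9]), array([551.7, 424.9])]
```

Careful with the scale: shifts go in shares of 500 mm and turns go in shares of 90 degrees. That gives: -278 mm / 500 = -0.556, -265 mm / 500 = -0.53.

Emit:
step_arm --steps '[[[-0.002,-0.092,0,0,0,0],[-0.002,-0.184,0,0,0,0],[-0.004,-0.276,0,0,0,0],[-0.004,-0.368,-0.04,0,0,0],[-0.004,-0.46,-0.1,0,0,0],[-0.006,-0.53,-0.17,0,0,0],[-0.006,-0.556,-0.24,0,0,0],[-0.006,-0.556,-0.24,0,0,0],[-0.006,-0.556,-0.24,0,0,0]]]' --claw 0.6 --grip_force 25

```text
t: 1.0
eef_pos: [0.5461, -0.2774, 0.1105]
tool_rot: [-0.002, 0.707, 0.707, -0.0]
ft_force: [-0.4, -0.2, 0.1]
width: 0.0343
gripper_force: 0.0
```

```bash
cat >> h.py <<'E'
def wray(c,uv):
    K=np.array(c['K']);R=np.array(c['R']);t=np.array(c['t'])
    v=np.array([(uv[0]-K[0,2])/K[0,0],(uv[1]-K[1,2])/K[1,1]]);th=np.hypot(*v)
    d=np.array([*(v/max(th,1e-9)*np.sin(th)),np.cos(th)]); return -R.T@t,R.T@d
def wonz(c,uv,z):
    o,d=wray(c,uv);return o+d*(z-o[2])/d[2]
E
python3 - <<'E'
from h import *
c=bot.camera('wrist');save(c,'w1.png')
o=bot.get_obs();print(o['t'],o['eef_pos'],o['width'],c['K'],-np.array(c['R']).T@c['t'],c['R'])
m=(c['frame'].max(2)<70).astype(np.uint8);n,l,s,ce=cv2.connectedComponentsWithStats(m)
for i in range(1,n):
    if s[i,4]>150:print(s[i],ce[i],wonz(c,ce[i],.006)*1000)
E
```

```text
1.05 [ 0.54731472 -0.27742182  0.11208619] 0.03405692092841858 [[297.31863964   0.         248.93368613]
 [  0.         297.31863964 191.60198534]
 [  0.           0.           1.        ]] [ 0.54685165 -0.20859292  0.25242405] [[ 9.99994458e-01 -9.60789751e-06 -3.32939065e-03]
 [ 8.87091923e-04 -9.63078161e-01  2.69220484e-01]
 [-3.20905006e-03 -2.69221946e-01 -9.63072814e-01]]
[ 323    0  128   36 2098] [381.95614871  17.42373689] [ 663.1748589  -118.10650073    6.        ]
[ 462   21   42  184 1691] [486.46067416  89.07392076] [ 791.41777908 -167.27287706    6.        ]
[ 246  153   76   74 1810] [283.46906077 189.18839779] [ 575.80707308 -275.29127013    6.        ]
[ 101  165   59   68 1097] [134.31814038 202.10483136] [ 440.90926181 -287.57836292    6.        ]
[   17   229   465   155 41550] [248.7722503  331.25256318] [ 545.8540699  -434.63669167    6.        ]
[486 329  26  53 440] [500.04090909 357.95      ] [ 997.7067425  -587.75147544    6.        ]
```

View pics/w1.png

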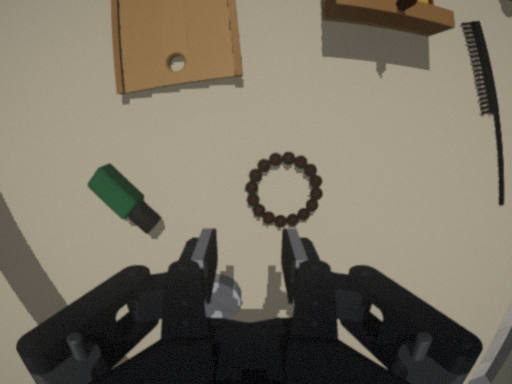

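The wrist view shows the dark bracelet at (284,190), about (576,-277) mm, with the green roll-on at (125,200) clear of it. I'll go down on its -x side.

To row units: -106 mm / 500 = -0.212, -98 mm / 500 = -0.196.

Emit:
step_arm --steps '[[[0,0,-0.06,0,0,0],[0,0,-0.12,0,0,0],[0,0,-0.17,0,0,0],[0,0,-0.196,0,0,0],[0,0,-0.212,0,0,0],[0,0,-0.212,0,0,0],[0,0,-0.212,0,0,0]]]'

```text
t: 1.75
eef_pos: [0.5481, -0.2783, 0.0067]
tool_rot: [0.001, 0.707, 0.707, 0.0]
ft_force: [0.6, -0.2, 0.7]
width: 0.0341
gripper_force: 0.0
```

To row units: 80 mm / 500 = 0.16, 60 mm / 500 = 0.12.

Emit:
step_arm --steps '[[[0,0,0,0,0,0],[0,0,0,0,0,0],[0,0,0,0,0,0],[0,0,0,0,0,0],[0,0,0,0,0,0],[0,0,0,0,0,0],[0,0,0.01,0,0,0],[0,0,0.03,0,0,0],[0,0,0.07,0,0,0],[0,0,0.12,0,0,0],[0,0,0.16,0,0,0],[0,0,0.16,0,0,0]]]' --claw 1 --grip_force 25

```text
t: 2.95
eef_pos: [0.549, -0.2793, 0.0889]
tool_rot: [0.003, 0.707, 0.707, 0.001]
ft_force: [0.3, 0.4, 0.2]
width: 0.0082
gripper_force: 24.2
```

Run:
```python
from h import *
c=bot.camera('wrist');save(c,'w2.png')
s=bot.camera('side');cv2.imwrite('pics/w2.png',np.hstack([c['frame'][60:324,:,::-1],cv2.resize(s['frame'][200:332,220:364],(288,264))[:,:,::-1]]))
print(bot.get_obs()['eef_pos'],bot.get_obs()['width'])
```

```text
[ 0.54717591 -0.27813846  0.085741  ] 0.008155074338265709
```

View pics/w2.png

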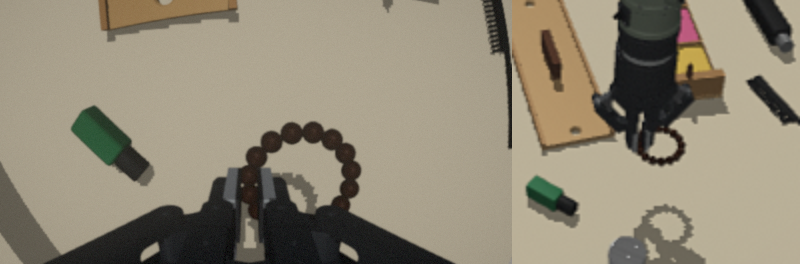

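Held flat. Next I lift and carry it over the blue dish.

To row units: 396 mm / 500 = 0.792, 375 mm / 500 = 0.75.

Emit:
step_arm --steps '[[[0,0,0.06,0,0,0],[0.03,0.07,0.09,0,0,0],[0.06,0.156,0.1,0,0,0],[0.09,0.242,0.1,0,0,0],[0.12,0.328,0.1,0,0,0],[0.15,0.414,0.1,0,0,0],[0.18,0.5,0.1,0,0,0],[0.192,0.59,0.1,0,0,0],[0.192,0.68,0.1,0,0,0],[0.192,0.75,0.09,0,0,0],[0.192,0.792,0.04,0,0,0],[0.192,0.792,-0.03,0,0,0]]]'

```text
t: 4.25
eef_pos: [0.6435, 0.1217, 0.07]
tool_rot: [0.0, 0.705, 0.709, 0.001]
ft_force: [0.8, -0.3, 0.6]
width: 0.0083
gripper_force: 24.3
```

To row units: -45 mm / 500 = -0.09, -40 mm / 500 = -0.08.

Emit:
step_arm --steps '[[[0,0,-0.02,0,0,0],[0,0,-0.05,0,0,0],[0,0,-0.08,0,0,0],[0,0,-0.09,0,0,0],[0,0,-0.09,0,0,0],[0,0,-0.09,0,0,0]]]'

```text
t: 4.85
eef_pos: [0.6437, 0.1177, 0.026]
tool_rot: [0.0, 0.707, 0.707, 0.0]
ft_force: [0.9, -0.3, -0.2]
width: 0.0082
gripper_force: 24.3
```

Check the alignment above the dish before lowering.

Run:
```python
from h import *
c=bot.camera('wrist');a=bot.camera('scene');s=bot.camera('side')
cr=lambda f,x,y,w,h:cv2.resize(f['frame'][y:y+h,x:x+w],(400,300),interpolation=cv2.INTER_CUBIC)
cv2.imwrite('pics/p3.png',np.vstack([np.hstack([cr(c,130,60,240,180),cr(a,170,160,120,90)]),np.hstack([cr(s,240,150,120,90),cr(s,240,150,120,90)])])[:,:,::-1])
o=bot.get_obs();print(o['eef_pos'])
```

```text
[0.64386195 0.117955   0.02636048]
```

View pics/p3.png

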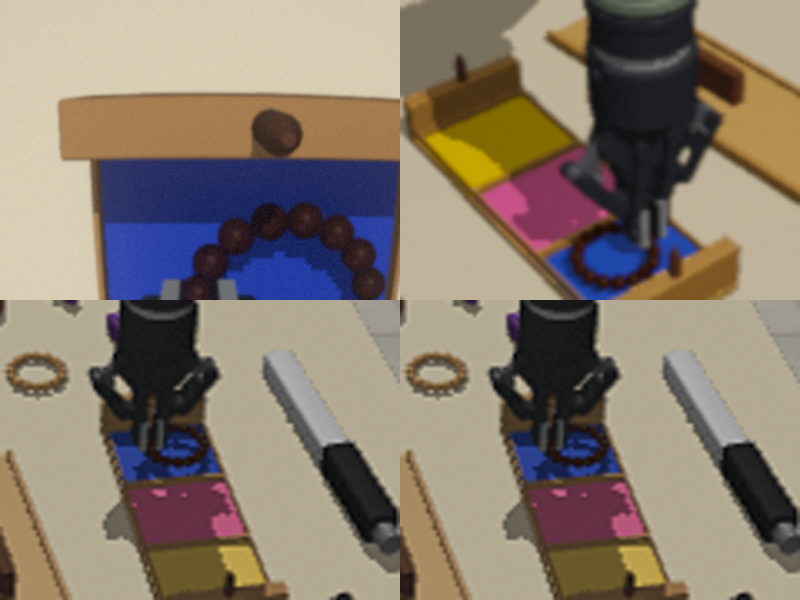

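The bracelet is inside the blue dish outline in all views. I'll lower it and open slightly.

To row units: -9 mm / 500 = -0.018, -5 mm / 500 = -0.01.

Emit:
step_arm --steps '[[[0,0,-0.01,0,0,0],[0,0,-0.018,0,0,0],[0,0,-0.018,0,0,0],[0,0,-0.018,0,0,0]]]'

```text
t: 5.4
eef_pos: [0.6435, 0.1181, 0.0174]
tool_rot: [0.0, 0.707, 0.707, 0.0]
ft_force: [-2.3, -0.3, 7.9]
width: 0.0085
gripper_force: 26.2
```

To row units: 80 mm / 500 = 0.16, 50 mm / 500 = 0.1.

Emit:
step_arm --steps '[[[0,0,0,0,0,0],[0,0,0,0,0,0],[0,0,0,0,0,0],[0,0,0,0,0,0],[0,0,0.04,0,0,0],[0,0,0.1,0,0,0],[0,0,0.16,0,0,0],[0,0,0.16,0,0,0]]]' --claw 0.77

```text
t: 6.2
eef_pos: [0.6462, 0.1183, 0.1009]
tool_rot: [0.003, 0.707, 0.707, 0.003]
ft_force: [0.2, -0.3, 0.6]
width: 0.0196
gripper_force: 0.0
```

To row units: 168 mm / 500 = 0.336, 120 mm / 500 = 0.24.

Emit:
step_arm --steps '[[[-0.024,0.07,0,0,0,0],[-0.052,0.156,0,0,0,0],[-0.08,0.24,0,0,0,0],[-0.104,0.31,0,0,0,0],[-0.114,0.336,0,0,0,0],[-0.114,0.336,0,0,0,0],[-0.114,0.336,0,0,0,0]]]' --claw 0.6

```text
t: 6.9
eef_pos: [0.5862, 0.2852, 0.0958]
tool_rot: [0.0, 0.707, 0.707, -0.0]
ft_force: [0.2, -0.5, -0.3]
width: 0.0342
gripper_force: 0.0
```

Run:
```python
from h import *
c=bot.camera('wrist');save(c,'w4.png');a=bot.camera('scene');s=bot.camera('side')
o=bot.get_obs();print(o['t'],o['eef_pos'],o['width'])
h=cv2.cvtColor(c['frame'],cv2.COLOR_RGB2HSV)
for nm,lo,hi in(('pale',(8,120,60),(24,255,255)),('amber',(4,200,60),(12,255,255)),('red',(0,180,80),(3,255,255))):
  m=cv2.morphologyEx(cv2.inRange(h,lo,hi),cv2.MORPH_CLOSE,np.ones((5,5)));n,l,st,ce=cv2.connectedComponentsWithStats(m)
  for i in range(1,n):
    if st[i,4]>100:
      P=np.array([wonz(c,q,.006 if nm!='amber' else .024)[:2] for q in np.argwhere(l==i)[:,::-1].astype(float)],np.float32)*1000
      print(nm,st[i],np.round(cv2.minEnclosingCircle(P)[0],1),cv2.minEnclosingCircle(P)[1],np.round(cv2.boxPoints(cv2.minAreaRect(P)),0).tolist())
cr=lambda f,x,y,w,h:cv2.resize(f['frame'][y:y+h,x:x+w],(400,300),interpolation=cv2.INTER_CUBIC)
cv2.imwrite('pics/w4.png',np.hstack([cr(c,0,0,512,384),cr(a,170,160,120,90)])[:,:,::-1])
```

```text
7.05 [0.58671742 0.28435339 0.09610255] 0.03408573346604743
pale [ 134   16   56   63 1700] [516.9 407.8] 26.288057327270508 [[493.0, 395.0], [513.0, 381.0], [541.0, 422.0], [521.0, 436.0]]
pale [ 176  153   79   77 1845] [558.3 287.9] 33.18705749511719 [[526.0, 320.0], [526.0, 256.0], [591.0, 256.0], [590.0, 321.0]]
pale [370 305  13  16 107] [721.9 155.8] 14.5100679397583 [[709.0, 163.0], [730.0, 143.0], [735.0, 149.0], [714.0, 168.0]]
pale [117 319  45  46 418] [458.6 109.3] 56.338478088378906 [[421.0, 67.0], [432.0, 57.0], [506.0, 143.0], [495.0, 152.0]]
```

View pics/w4.png

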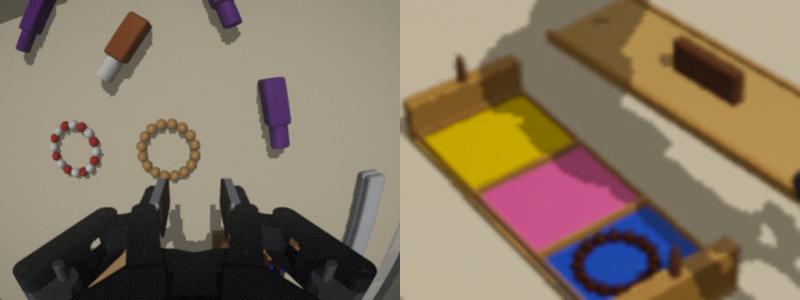

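The dark bracelet lies flat in the blue dish. The pale ring, at (210,190) in wrist-frame pixels, is at (558,288) mm. I'll grip its +x side.

To row units: -91 mm / 500 = -0.182, -80 mm / 500 = -0.16.

Emit:
step_arm --steps '[[[0.002,0.004,-0.06,0,0,0],[0.002,0.004,-0.12,0,0,0],[0.002,0.004,-0.16,0,0,0],[0.002,0.004,-0.182,0,0,0],[0.002,0.004,-0.182,0,0,0],[0.002,0.004,-0.182,0,0,0]]]'

```text
t: 7.65
eef_pos: [0.5879, 0.2876, 0.006]
tool_rot: [0.0, 0.707, 0.707, 0.0]
ft_force: [0.2, -0.2, -0.0]
width: 0.0341
gripper_force: 0.0
```

To row units: 125 mm / 500 = 0.25, 95 mm / 500 = 0.19.

Emit:
step_arm --steps '[[[0,0,0,0,0,0],[0,0,0,0,0,0],[0,0,0,0,0,0],[0,0,0,0,0,0],[0,0,0,0,0,0],[0,0,0,0,0,0],[0,0,0.01,0,0,0],[0,0,0.05,0,0,0],[0,0,0.12,0,0,0],[0,0,0.19,0,0,0],[0,0,0.25,0,0,0],[0,0,0.25,0,0,0]]]' --claw 1

```text
t: 8.85
eef_pos: [0.5898, 0.2892, 0.1355]
tool_rot: [0.002, 0.707, 0.707, 0.004]
ft_force: [0.7, -0.3, 0.1]
width: 0.008
gripper_force: 24.0
```

To row units: -354 mm / 500 = -0.708, -350 mm / 500 = -0.7.

Emit:
step_arm --steps '[[[0.03,-0.07,0,0,0,0],[0.06,-0.156,0,0,0,0],[0.09,-0.242,0,0,0,0],[0.12,-0.328,0,0,0,0],[0.15,-0.414,0,0,0,0],[0.176,-0.5,0,0,0,0],[0.186,-0.59,0,0,0,0],[0.186,-0.66,0,0,0,0],[0.186,-0.7,-0.04,0,0,0],[0.186,-0.708,-0.11,0,0,0],[0.186,-0.708,-0.14,0,0,0],[0.186,-0.708,-0.14,0,0,0]]]'

```text
t: 10.05
eef_pos: [0.6769, -0.0651, 0.0565]
tool_rot: [-0.003, 0.707, 0.707, -0.002]
ft_force: [-0.5, 0.2, -0.8]
width: 0.008
gripper_force: 24.0
```

Emit:
step_arm --steps '[[[0,0,-0.03,0,0,0],[0,0,-0.06,0,0,0],[0,0,-0.068,0,0,0],[0,0,-0.068,0,0,0]]]'

```text
t: 10.45
eef_pos: [0.6794, -0.0654, 0.0254]
tool_rot: [-0.001, 0.707, 0.707, -0.0]
ft_force: [-1.0, -0.9, -0.3]
width: 0.0081
gripper_force: 24.1
```

Run:
```python
from h import *
c=bot.camera('wrist');a=bot.camera('scene');s=bot.camera('side')
cr=lambda f,x,y,w,h:cv2.resize(f['frame'][y:y+h,x:x+w],(400,300),interpolation=cv2.INTER_CUBIC)
cv2.imwrite('pics/p5.png',np.vstack([np.hstack([cr(c,130,60,240,180),cr(a,160,150,120,90)]),np.hstack([cr(s,240,170,120,90),cr(c,0,0,512,384)])])[:,:,::-1])
o=bot.get_obs();print(o['eef_pos'])
```

```text
[ 0.68061418 -0.06593274  0.02701252]
```

View pics/p5.png

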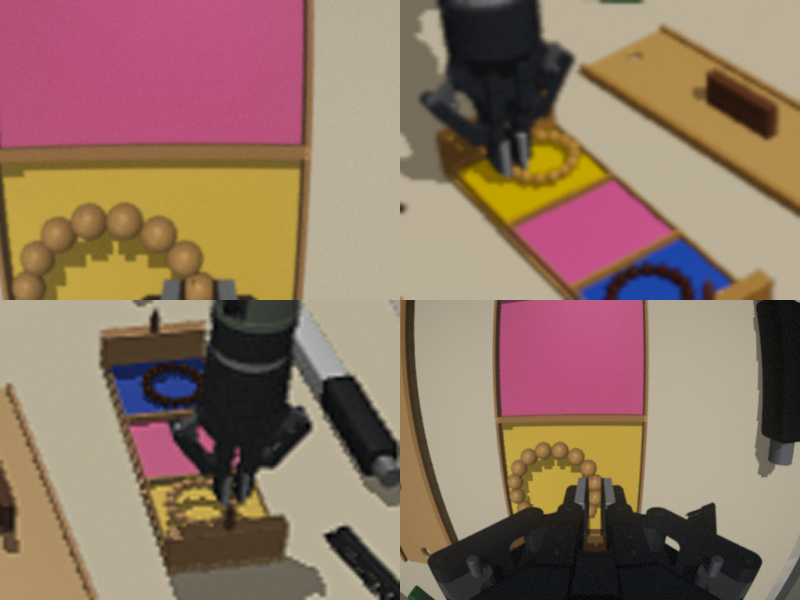

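The ring is over the yellow dish, a bit near the left wall. I'll nudge it +3 mm in x, lower and release.

To row units: -9 mm / 500 = -0.018, -5 mm / 500 = -0.01.

Emit:
step_arm --steps '[[[0.006,0,0,0,0,0],[0.006,0,-0.01,0,0,0],[0.006,0,-0.018,0,0,0],[0.006,0,-0.018,0,0,0]]]'

```text
t: 11.0
eef_pos: [0.6835, -0.0661, 0.0177]
tool_rot: [0.0, 0.707, 0.707, 0.0]
ft_force: [-0.1, -0.1, 3.1]
width: 0.008
gripper_force: 25.0
```

To row units: 114 mm / 500 = 0.228, 95 mm / 500 = 0.19.

Emit:
step_arm --steps '[[[0,0,0,0,0,0],[0,0,0,0,0,0],[0,0,0,0,0,0],[0,0,0,0,0,0],[0,0,0.04,0,0,0],[0,0,0.1,0,0,0],[0,0,0.19,0,0,0],[-0.02,0.06,0.228,0,0,0],[-0.02,0.06,0.228,0,0,0]]]' --claw 0.78

```text
t: 11.9
eef_pos: [0.6745, -0.0336, 0.1355]
tool_rot: [0.002, 0.706, 0.708, 0.002]
ft_force: [0.1, 0.2, 0.1]
width: 0.0188
gripper_force: 0.0
```

To row units: 438 mm / 500 = 0.876, -154 mm / 500 = -0.308, -34.3 degrees / 90 = -0.3811.

Emit:
step_arm --steps '[[[-0.028,0.08,0,0,0,-0.0333],[-0.058,0.164,0,0,0,-0.0778],[-0.088,0.248,0,0,0,-0.1222],[-0.118,0.334,0,0,0,-0.1667],[-0.148,0.42,0,0,0,-0.2111],[-0.178,0.506,0,0,0,-0.2556],[-0.208,0.592,0,0,0,-0.3],[-0.238,0.678,0,0,0,-0.3444],[-0.268,0.764,0,0,0,-0.3811],[-0.296,0.84,-0.01,0,0,-0.3811],[-0.308,0.876,-0.03,0,0,-0.3811],[-0.308,0.876,-0.03,0,0,-0.3811]]]' --claw 0.35

```text
t: 13.1
eef_pos: [0.5168, 0.4034, 0.1137]
tool_rot: [0.0, 0.883, 0.469, -0.002]
ft_force: [-0.1, 0.1, -0.3]
width: 0.0553
gripper_force: 0.0
```

Run:
```python
from h import *
c=bot.camera('wrist');a=bot.camera('scene')
o=bot.get_obs();print(o['t'],o['eef_pos'],o['tool_rot'],o['width'],o['joint_pos'])
h=cv2.cvtColor(c['frame'],cv2.COLOR_RGB2HSV)
for nm,lo,hi in(('amber',(4,150,60),(16,255,255)),):
  m=cv2.inRange(h,lo,hi);n,l,st,ce=cv2.connectedComponentsWithStats(m)
  for i in range(1,n):
    if st[i,4]>200:
      P=np.array([wonz(c,q,.02)[:2] for q in np.argwhere(l==i)[:,::-1].astype(float)],np.float32)*1000
      print(nm,st[i],np.round(cv2.boxPoints(cv2.minAreaRect(P)),0).tolist(),P.mean(0))
cr=lambda f,x,y,w,h:cv2.resize(f['frame'][y:y+h,x:x+w],(400,300),interpolation=cv2.INTER_CUBIC)
cv2.imwrite('pics/w6.png',np.hstack([cr(c,0,0,512,384),cr(a,160,150,120,90)])[:,:,::-1])
```

```text
13.2 [0.51869063 0.40102347 0.1150068 ] [ 5.57576988e-04  8.84159025e-01  4.67184448e-01 -1.09470589e-03] 0.05560803179412344 [ 5.46113748e-01  6.09879404e-01 -4.60621577e-02  9.17107117e-01
 -9.81838973e-04  2.71549941e+00]
amber [ 240  162   27   55 1408] [[500.0, 392.0], [517.0, 380.0], [543.0, 418.0], [526.0, 430.0]] [521.60876 405.64816]
```

View pics/w6.png

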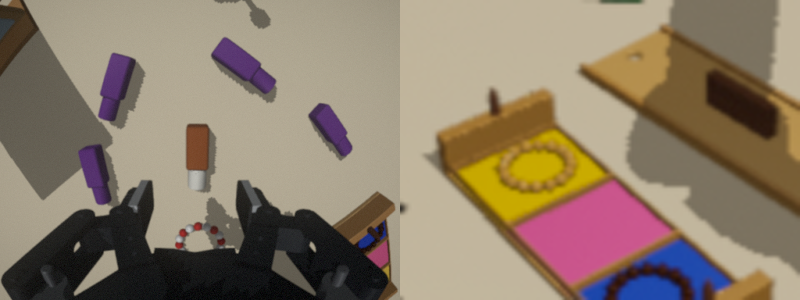

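The wrist view shows the amber bottle with its white cap at about (252,195), lined up with the fingers, and the purple ones clear. The pale bracelet lies flat in the yellow dish.

To row units: -111 mm / 500 = -0.222, -95 mm / 500 = -0.19.

Emit:
step_arm --steps '[[[0.002,0.002,-0.07,0,0,0],[0.002,0.002,-0.14,0,0,0],[0.002,0.002,-0.19,0,0,0],[0.002,0.002,-0.222,0,0,0],[0.002,0.002,-0.222,0,0,0],[0.002,0.002,-0.222,0,0,0]]]'

```text
t: 13.8
eef_pos: [0.521, 0.4025, 0.006]
tool_rot: [0.0, 0.884, 0.467, 0.0]
ft_force: [-0.3, -0.1, 0.7]
width: 0.0555
gripper_force: 0.0
```

To row units: 125 mm / 500 = 0.25, 105 mm / 500 = 0.21.

Emit:
step_arm --steps '[[[0,0,0,0,0,0],[0,0,0,0,0,0],[0,0,0,0,0,0],[0,0,0,0,0,0],[0,0,0,0,0,0],[0,0,0,0,0,0],[0,0,0.01,0,0,0],[0,0,0.05,0,0,0],[0,0,0.13,0,0,0],[0,0,0.21,0,0,0],[0,0,0.25,0,0,0],[0,0,0.25,0,0,0]]]' --claw 1 --grip_force 30

```text
t: 15.0
eef_pos: [0.522, 0.4045, 0.1345]
tool_rot: [-0.0, 0.884, 0.467, 0.003]
ft_force: [0.0, 0.6, -0.5]
width: 0.0235
gripper_force: 30.0
```

To row units: -368 mm / 500 = -0.736, 141.5 mm / 500 = 0.283, 34.3 degrees / 90 = 0.3811.

Emit:
step_arm --steps '[[[0.03,-0.076,0,0,0,0.0333],[0.06,-0.158,0,0,0,0.0778],[0.092,-0.24,0,0,0,0.1222],[0.124,-0.322,0,0,0,0.1667],[0.156,-0.404,0,0,0,0.2111],[0.188,-0.486,0,0,0,0.2556],[0.22,-0.57,0,0,0,0.3],[0.252,-0.654,0,0,0,0.3444],[0.278,-0.72,-0.02,0,0,0.3811],[0.283,-0.736,-0.09,0,0,0.3811],[0.283,-0.736,-0.16,0,0,0.3811],[0.283,-0.736,-0.16,0,0,0.3811]]]'

```text
t: 16.2
eef_pos: [0.6559, 0.0346, 0.0435]
tool_rot: [-0.005, 0.708, 0.707, -0.004]
ft_force: [-1.1, 0.1, -1.2]
width: 0.0234
gripper_force: 29.9
```

To row units: -20 mm / 500 = -0.04, -10 mm / 500 = -0.02.

Emit:
step_arm --steps '[[[0,0,-0.02,0,0,0],[0,0,-0.04,0,0,0],[0,0,-0.04,0,0,0],[0,0,-0.04,0,0,0]]]'

```text
t: 16.6
eef_pos: [0.662, 0.0354, 0.0311]
tool_rot: [0.0, 0.707, 0.707, 0.0]
ft_force: [0.6, 0.3, -1.1]
width: 0.0231
gripper_force: 29.9
```

Run:
```python
from h import *
c=bot.camera('wrist');a=bot.camera('scene');s=bot.camera('side')
cr=lambda f,x,y,w,h:cv2.resize(f['frame'][y:y+h,x:x+w],(400,300),interpolation=cv2.INTER_CUBIC)
cv2.imwrite('pics/p7.png',np.vstack([np.hstack([cr(c,130,60,240,180),cr(a,170,160,120,90)]),np.hstack([cr(s,240,170,120,90),cr(c,0,0,512,384)])])[:,:,::-1])
o=bot.get_obs();print(o['eef_pos'],o['tool_rot'])
```

```text
[0.66223958 0.03515298 0.03134746] [6.52125553e-04 7.07002937e-01 7.07210094e-01 5.52167765e-04]
```

View pics/p7.png

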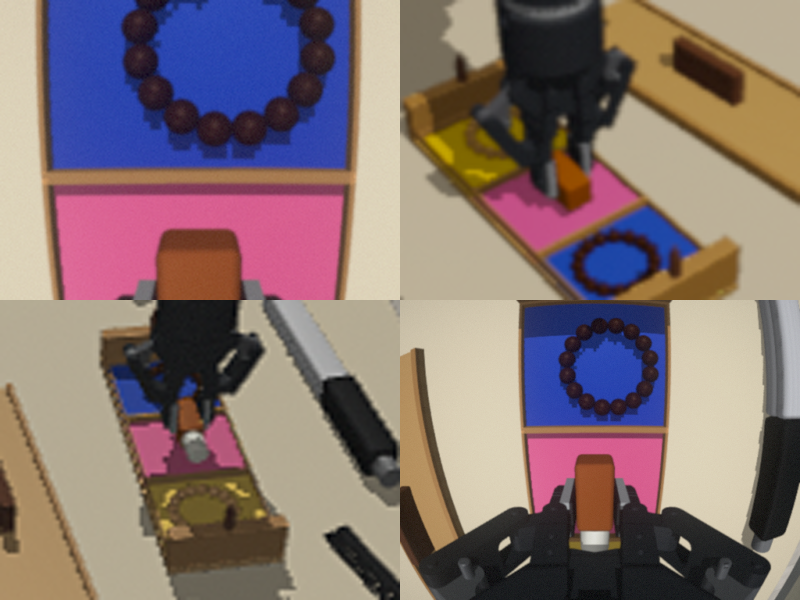

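The bottle is centred over the pink dish, lengthwise along y. Lower and release.

To row units: -13 mm / 500 = -0.026, -11 mm / 500 = -0.022.

Emit:
step_arm --steps '[[[0,0,-0.012,0,0,0],[0,0,-0.022,0,0,0],[0,0,-0.026,0,0,0],[0,0,-0.026,0,0,0],[0,0,-0.026,0,0,0]]]'

```text
t: 17.25
eef_pos: [0.6615, 0.035, 0.018]
tool_rot: [0.0, 0.707, 0.707, 0.0]
ft_force: [-1.5, -1.2, 5.8]
width: 0.0233
gripper_force: 30.9
```

To row units: -173 mm / 500 = -0.346, -153 mm / 500 = -0.306.

Emit:
step_arm --steps '[[[0,0,0,0,0,0],[0,0,0,0,0,0],[0,0,0,0,0,0],[0,0,0,0,0,0],[0,0,0.04,0,0,0],[0,0,0.12,0,0,0],[0,-0.06,0.206,0,0,0],[0,-0.146,0.266,0,0,0],[0,-0.226,0.266,0,0,0],[0,-0.306,0.266,0,0,0],[0,-0.346,0.266,0,0,0],[0,-0.346,0.266,0,0,0]]]' --claw 0.5

```text
t: 18.45
eef_pos: [0.6612, -0.1409, 0.1499]
tool_rot: [0.0, 0.709, 0.706, -0.0]
ft_force: [0.3, 0.8, 0.3]
width: 0.0429
gripper_force: 0.0
```

Run:
```python
from h import *
c=bot.camera('wrist');cv2.imwrite('pics/w8.png',np.ascontiguousarray(c['frame'][:,:,::-1]));np.savez('w8.npz',**c)
o=bot.get_obs();print(o['t'],o['eef_pos'])
```

```text
18.5 [ 0.66116706 -0.13881273  0.14974545]
```

View pics/w8.png

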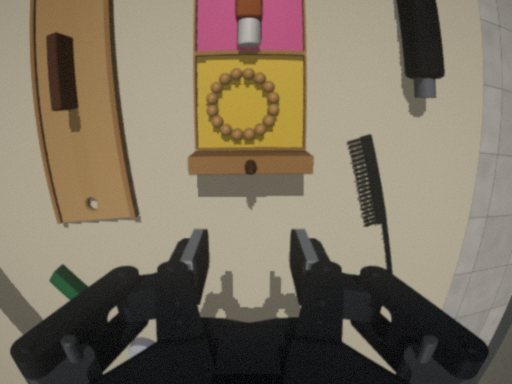

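Emit:
step_arm --steps '[[[0,0.09,0,0,0,0],[0,0.18,0,0,0,0],[0,0.27,0,0,0,0],[0,0.36,0,0,0,0],[0,0.45,0,0,0,0],[0,0.53,0,0,0,0],[0,0.58,0,0,0,0],[0,0.58,0,0,0,0],[0,0.58,0,0,0,0]]]'

```text
t: 19.4
eef_pos: [0.6605, 0.1542, 0.1498]
tool_rot: [-0.0, 0.706, 0.708, -0.0]
ft_force: [-0.8, -0.4, -0.0]
width: 0.0428
gripper_force: 0.0
```

```bash
cat > m.py <<'E'
from h import *
import sys
c=bot.camera('wrist');np.savez(sys.argv[1]+'.npz',**c);o=bot.get_obs();print(o['t'],o['eef_pos'])
E
python3 m.py w9
```

```text
19.45 [0.66079224 0.15294744 0.14989533]
```

To row units: -203 mm / 500 = -0.406, -180 mm / 500 = -0.36.

Emit:
step_arm --steps '[[[-0.09,0,0,0,0,0],[-0.18,-0.02,0,0,0,0],[-0.27,-0.06,0,0,0,0],[-0.36,-0.08,0,0,0,0],[-0.406,-0.09,0,0,0,0],[-0.406,-0.09,0,0,0,0],[-0.406,-0.09,0,0,0,0]]]'

```text
t: 20.15
eef_pos: [0.459, 0.1063, 0.1509]
tool_rot: [0.001, 0.708, 0.707, 0.001]
ft_force: [1.4, 0.6, 0.1]
width: 0.0425
gripper_force: 0.0
```

```bash
python3 m.py w10
```

```text
20.2 [0.45981069 0.10652613 0.15081882]
```

To row units: -290 mm / 500 = -0.58, -265 mm / 500 = -0.53.

Emit:
step_arm --steps '[[[0.008,-0.09,0,0,0,0],[0.016,-0.18,0,0,0,0],[0.024,-0.27,0,0,0,0],[0.032,-0.36,0,0,0,0],[0.04,-0.45,0,0,0,0],[0.05,-0.53,0,0,0,0],[0.054,-0.58,0,0,0,0],[0.054,-0.58,0,0,0,0],[0.054,-0.58,0,0,0,0]]]'

```text
t: 21.1
eef_pos: [0.4861, -0.1838, 0.1499]
tool_rot: [-0.0, 0.708, 0.707, 0.0]
ft_force: [-0.1, 0.4, 0.6]
width: 0.0428
gripper_force: 0.0
```

```bash
python3 m.py w11
python3 - <<'E'
import numpy as np,cv2
f=[np.load(n+'.npz')['frame'] for n in('w9','w10','w11')]
cv2.imwrite('pics/w9_11.png',np.vstack([np.hstack([cv2.resize(f[0],(400,300)),cv2.resize(f[1],(400,300))]),np.hstack([cv2.resize(f[2],(400,300)),f[0][:300,:400]])])[:,:,::-1])
E
```

```text
21.15 [ 0.48577177 -0.18290238  0.1498622 ]
```

View pics/w9_11.png

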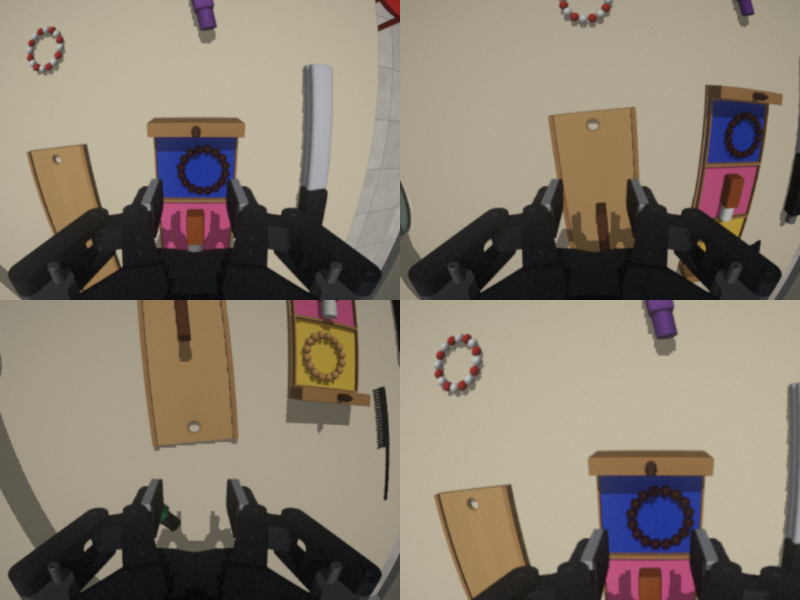

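All three items lie in their dishes: the pale ring, the bottle with its cap toward yellow, and the dark ring. Dowels appear at (250,168) in both dowel views. Holes are at about (246,160) and (248,163).

Run:
```python
from h import *
R={}
for n,u,kind in(('w8',(250,167),'d'),('w9',(250,168),'d'),('w10',(246,160),'h'),('w11',(248,163),'h')):
    c=dict(np.load(n+'.npz'));f=c['frame'];x,y=u;s=f[y-13:y+14,x-13:x+14].astype(int)
    if kind=='d': m=(s.max(2)<85)
    else:
        sat=cv2.cvtColor(s.astype(np.uint8),cv2.COLOR_RGB2HSV)[:,:,1]; m=sat<(95)
    k,l,st,ce=cv2.connectedComponentsWithStats(m.astype(np.uint8))
    i=1+np.argmax(st[1:,4]);p=ce[i]+[x-13,y-13]
    R[n]=wonz(c,p,.058 if kind=='d' else .004)*1000
    print(n,[list(q) for q in st[1:]],p.round(1),R[n].round(1))
for a,b in(('w8','w9'),('w11','w10')):
    d=R[b]-R[a];print('mid',((R[a]+R[b])/2)[:2].round(1),'len',np.hypot(d[0],d[1]).round(1),'yaw',np.degrees(np.arctan2(-d[0],d[1])).round(2))
# rib from w11 & w8
```

```text
w8 [[np.int32(8), np.int32(6), np.int32(12), np.int32(15), np.int32(142)]] [250.2 167.2] [ 662.6 -117.4   58. ]
w9 [[np.int32(4), np.int32(7), np.int32(23), np.int32(16), np.int32(167)], [np.int32(1), np.int32(21), np.int32(2), np.int32(1), np.int32(2)], [np.int32(26), np.int32(25), np.int32(1), np.int32(2), np.int32(2)], [np.int32(1), np.int32(26), np.int32(1), np.int32(1), np.int32(1)], [np.int32(5), np.int32(26), np.int32(1), np.int32(1), np.int32(1)], [np.int32(16), np.int32(26), np.int32(1), np.int32(1), np.int32(1)]] [250.6 170. ] [661.9 175.4  58. ]
w10 [[np.int32(6), np.int32(6), np.int32(16), np.int32(14), np.int32(165)]] [246.7 159.6] [457.3 126.8   4. ]
w11 [[np.int32(6), np.int32(6), np.int32(15), np.int32(14), np.int32(161)]] [247.9 162.3] [ 485.2 -165.9    4. ]
mid [662.2  29. ] len 292.8 yaw 0.13
mid [471.3 -19.6] len 294.0 yaw 5.46
```

To row units: 163 mm / 500 = 0.326, -133 mm / 500 = -0.266, 5.5 degrees / 90 = 0.0611.

Emit:
step_arm --steps '[[[-0.008,0.08,0,0,0,0.0222],[-0.016,0.17,0,0,0,0.0444],[-0.024,0.26,-0.03,0,0,0.0611],[-0.028,0.326,-0.09,0,0,0.0611],[-0.028,0.326,-0.16,0,0,0.0611],[-0.028,0.326,-0.22,0,0,0.0611],[-0.028,0.326,-0.256,0,0,0.0611],[-0.028,0.326,-0.266,0,0,0.0611],[-0.028,0.326,-0.266,0,0,0.0611],[-0.028,0.326,-0.266,0,0,0.0611]]]' --claw 0.5

```text
t: 22.15
eef_pos: [0.4723, -0.0197, 0.0181]
tool_rot: [0.001, 0.672, 0.74, 0.0]
ft_force: [-0.8, -0.2, -0.1]
width: 0.0429
gripper_force: 0.0
```

Emit:
step_arm --steps '[[[0,0,0,0,0,0],[0,0,0,0,0,0],[0,0,0,0,0,0],[0,0,0,0,0,0],[0,0,0,0,0,0],[0,0,0,0,0,0],[0,0,0,0,0,0]]]' --claw 1 --grip_force 70

```text
t: 22.85
eef_pos: [0.4723, -0.0202, 0.0184]
tool_rot: [0.001, 0.672, 0.74, 0.001]
ft_force: [-1.0, 0.6, 5.3]
width: 0.0126
gripper_force: 69.3
```

To row units: 135 mm / 500 = 0.27, 115 mm / 500 = 0.23, -5.3 degrees / 90 = -0.0589.

Emit:
step_arm --steps '[[[0,0,0.01,0,0,0],[0,0,0.03,0,0,0],[0,0,0.07,0,0,0],[0,0,0.12,0,0,-0.0111],[0,0,0.17,0,0,-0.0333],[0,0,0.21,0,0,-0.05],[0.01,0.002,0.23,0,0,-0.0589],[0.04,0.01,0.23,0,0,-0.0589],[0.09,0.022,0.23,0,0,-0.0589],[0.15,0.038,0.23,0,0,-0.0589],[0.21,0.054,0.23,0,0,-0.0589],[0.27,0.068,0.23,0,0,-0.0589]]]'

```text
t: 24.05
eef_pos: [0.6074, 0.0146, 0.1319]
tool_rot: [-0.0, 0.706, 0.708, -0.0]
ft_force: [-0.1, -0.6, -2.6]
width: 0.0125
gripper_force: 68.5
```

To row units: 56 mm / 500 = 0.112, 51 mm / 500 = 0.102.

Emit:
step_arm --steps '[[[0.04,0.012,0,0,0,0],[0.08,0.022,0,0,0,0],[0.102,0.028,0,0,0,0],[0.112,0.0292,0,0,0,0],[0.112,0.0292,-0.02,0,0,0],[0.112,0.0292,-0.05,0,0,0],[0.112,0.0292,-0.07,0,0,0],[0.112,0.0292,-0.07,0,0,0],[0.112,0.0292,-0.07,0,0,0],[0.112,0.0292,-0.07,0,0,0]]]'

```text
t: 25.05
eef_pos: [0.6629, 0.0285, 0.098]
tool_rot: [0.0, 0.706, 0.708, 0.0]
ft_force: [0.2, 0.2, -2.1]
width: 0.0127
gripper_force: 68.6
```

Run:
```python
from h import *
c=bot.camera('wrist');a=bot.camera('scene');s=bot.camera('side')
np.savez('t_a.npz',**a);np.savez('t_s.npz',**s);np.savez('t_w.npz',**c)
cr=lambda f,x,y,w,h:cv2.resize(f['frame'][y:y+h,x:x+w],(400,300),interpolation=cv2.INTER_CUBIC)
cv2.imwrite('pics/p13.png',np.vstack([np.hstack([cr(a,160,130,120,90),cr(a,190,170,120,90)]),np.hstack([cr(s,225,140,160,120),cr(c,0,0,512,384)])])[:,:,::-1])
o=bot.get_obs();print(o['t'],o['eef_pos'],o['tool_rot'],o['width'])
```

```text
25.2 [0.66298561 0.02854865 0.09809781] [4.98183790e-04 7.05889479e-01 7.08321687e-01 4.27829791e-04] 0.012583735528156302
```

View pics/p13.png

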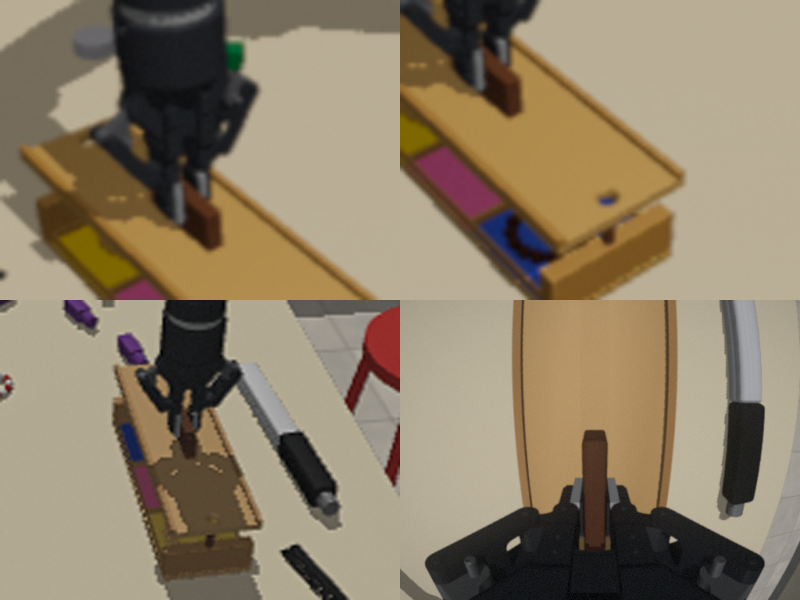

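Run:
```python
from h import *
import pickle;a0,b0=pickle.load(open('c0.pkl','rb'))
a=dict(np.load('t_a.npz'));s=dict(np.load('t_s.npz'))
r=lambda c,u,z:(onz(c,u,z)*1000)[:2].round(1)
# dowel blobs on the initial empty tower
for c,u in((a0,(252,240)),(a0,(188,182)),(b0,(286,177)),(b0,(309,236))):
    f=c['frame'];x,y=u;S=f[y-10:y+11,x-7:x+8];m=((S.max(2)<95)).astype(np.uint8)
    k,l,st,ce=cv2.connectedComponentsWithStats(m);i=1+np.argmax(st[1:,4]);
    print('dowel',st[i],(ce[i]+[x-7,y-10]).round(1),r(c,ce[i]+[x-7,y-10],.057))
for c,u in((a,(252,229)),(s,(310,228))):
    f=c['frame'].astype(int);x,y=u;S=f[y-6:y+7,x-8:x+9]
    bg=np.median(S.reshape(-1,3),0);m=(np.abs(S-bg).sum(2)>60).astype(np.uint8)
    print('\n'.join(''.join('#' if v else '.' for v in row) for row in m))
    k,l,st,ce=cv2.connectedComponentsWithStats(m)
    for i in range(1,k):
        if st[i,4]>3:print('hole',st[i],(ce[i]+[x-8,y-6]).round(1),r(c,ce[i]+[x-8,y-6],.086))
```

```text
dowel [ 5  5  5  8 27] [251.9 238.6] [663.  176.6]
dowel [ 6  5  3  8 15] [187.7 180.9] [ 664.9 -115.2]
dowel [  0   6  15  15 131] [286.2 182.8] [653.4 132.3]
dowel [  0   6  15  15 128] [309.2 241.7] [ 657.3 -150. ]
.................
.................
.................
.................
........###......
......######.....
.....#######.....
.....#######.....
......####.......
...............##
..............###
............#####
..........#######
hole [ 5  4  7  5 27] [252.1 229.1] [662.  176.2]
hole [10  9  7  4 17] [257.9 234. ] [661.5 196.5]
.................
.................
.................
.................
.................
.................
.................
.................
.................
.................
.................
.................
......###........
```

In the same scene image the hole is at (662.0,176.2) and the dowel at (663.0,176.6), so they agree within about 1 mm. I'll lower gently and watch the force.

To row units: -20 mm / 500 = -0.04, -18 mm / 500 = -0.036.

Emit:
step_arm --steps '[[[0.001,0,-0.01,0,0,0],[0.001,0,-0.02,0,0,0],[0.001,0,-0.028,0,0,0],[0.001,0,-0.036,0,0,0],[0.001,0,-0.04,0,0,0],[0.001,0,-0.04,0,0,0]]]'

```text
t: 25.8
eef_pos: [0.6627, 0.0287, 0.0767]
tool_rot: [-0.0, 0.706, 0.708, -0.0]
ft_force: [0.2, -0.0, -2.8]
width: 0.0125
gripper_force: 68.6
```

To row units: -12 mm / 500 = -0.024, -9 mm / 500 = -0.018.

Emit:
step_arm --steps '[[[0,0,-0.006,0,0,0],[0,0,-0.012,0,0,0],[0,0,-0.018,0,0,0],[0,0,-0.024,0,0,0],[0,0,-0.024,0,0,0]]]'

```text
t: 26.3
eef_pos: [0.6626, 0.0286, 0.0646]
tool_rot: [-0.0, 0.706, 0.708, -0.0]
ft_force: [-0.9, 0.5, -3.1]
width: 0.0127
gripper_force: 68.6
```

To row units: -3 mm / 500 = -0.006, -2.5 mm / 500 = -0.005.

Emit:
step_arm --steps '[[[0,0,-0.002,0,0,0],[0,0,-0.004,0,0,0],[0,0,-0.005,0,0,0],[0,0,-0.006,0,0,0],[0,0,-0.006,0,0,0],[0,0,-0.006,0,0,0]]]'

```text
t: 26.9
eef_pos: [0.6632, 0.0286, 0.0634]
tool_rot: [0.0, 0.706, 0.708, 0.0]
ft_force: [-2.8, 0.3, 4.8]
width: 0.0126
gripper_force: 69.8
```

It makes contact at the expected seated height (18.2 + 45 mm). Release and retreat.

To row units: 160 mm / 500 = 0.32, 150 mm / 500 = 0.3.

Emit:
step_arm --steps '[[[0,0,0,0,0,0],[0,0,0,0,0,0],[0,0,0,0,0,0],[0,0,0,0,0,0],[0,0,0,0,0,0],[0,0,0.03,0,0,0],[0,0,0.09,0,0,0],[0,0,0.17,0,0,0],[-0.08,0,0.25,0,0,0],[-0.17,0,0.3,0,0,0],[-0.26,0,0.32,0,0,0],[-0.26,0,0.32,0,0,0]]]' --claw 0.5

```text
t: 28.1
eef_pos: [0.528, 0.0291, 0.225]
tool_rot: [-0.0, 0.706, 0.708, -0.0]
ft_force: [0.6, -0.1, -0.7]
width: 0.043
gripper_force: 0.0
```

Run:
```python
from h import *
a=bot.camera('scene');s=bot.camera('side')
cr=lambda f,x,y,w,h:cv2.resize(f['frame'][y:y+h,x:x+w],(400,300),interpolation=cv2.INTER_CUBIC)
cv2.imwrite('pics/p14.png',np.vstack([np.hstack([cr(a,160,160,120,90),cr(a,0,0,512,384)]),np.hstack([cr(s,245,160,100,75),cr(s,245,185,100,75)])])[:,:,::-1])
o=bot.get_obs();print(o['t'],o['eef_pos'],o['width'])
```

```text
28.2 [0.53279588 0.02865635 0.22431776] 0.04219434609319328
```

View pics/p14.png

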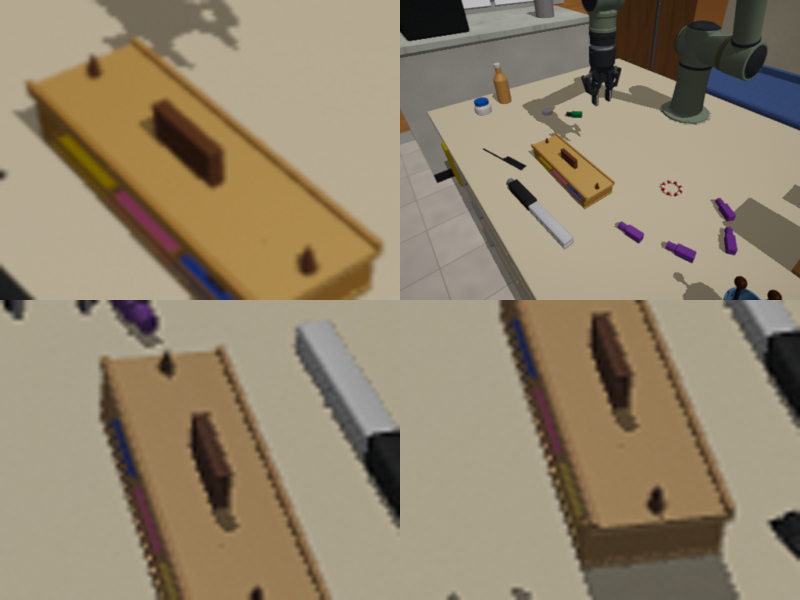

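Both dowels stand through the tier, which sits flush on the end panels. The look-alikes haven't moved.

```bash
python3 -c "
from rig import bot
print(bot.hand_in())"
```

```text
the job is handed in; nothing more can be done
None
```

The job is done and handed in at about 28 s of the 109 s limit: both bracelets and the amber roll-on lie in their dishes, the upper tier is seated on both dowels, and the look-alikes were left where they lay.

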